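# Reset the paper trimmer's back gauge to the red flag

## Robot

A 7-joint arm with a two-finger parallel gripper is mounted at the origin on the work surface. World frame = base frame: x ahead of the robot, y to its left, z up, the work surface at z = 0. Lengths are in mm, angles in rad, forces in N, time in s.
With the tool pointing down it reaches from about 425 to 875 mm from the base axis. Payload 8.4 kg.
Tool frame: the origin (TCP) lies midway between the tips of the shut fingers; the grasp point (between the pads) lies behind it (grasp_offset is the z of the grasp point in the tool frame, in mm); z points along the fingers, y is the line along which they close (so a half turn about z gives the same grasp; the last joint's range is limited). The gripper opens to 87 mm and grips with 3 to 60 N. Pads are 19 mm wide; open, the fingers measure 117 mm over their backs; the gripper's body (75 mm by 190 mm) begins 51 mm behind the grasp point.
Start: joints at [1.078, 0.333, 0.04, 1.465, -0.013, 1.343, -0.059], TCP at [249.38, -600.226, 196.246] pointing down, gripper open.
Joint ranges: [-2.58, 2.58], [-0.38, 2.09], [-1.3, 1.39], [0.25, 2.4], [-1.5, 4.64], [0.08, 2.09], [-2.65, 2.65]. Speed limits (rad/s): [2.22, 2.22, 2.79, 2.79, 3.14, 3.14, 3.14].

## Interface

Orientations are given as [roll, pitch, yaw] about the fixed x, y, z axes, in that order (R = Rz(yaw) Ry(pitch) Rx(roll)).
In Python, from rig import * gives the robot as it stands.
- The arm moves only by the tool servo_tool, never from a script. Its argument "commands" is a list of rows, each an object with "dp": the shift along the world's x, y, z in cm, a list of three; "turn": the turn, a rotation vector about the world's x, y, z in degrees, a list of three; "grip": the finger opening in cm, from 0 to 8.7. A call has exactly 5 rows; each row is the pose to reach, as a shift and turn from the pose commanded when the call began; what a row does not reach only later rows make up. A row lasts 1/8 s, in which the tool goes at most 62.5 mm and 10.7 degrees, less where a joint would pass 70% of its speed; a pose out of reach is approached as far as the arm can. A call with a gripper value outside its range is refused whole. The fingers move at their own pace and stop on an object; "squeeze" is the grip in N (left out, the last holds). Time passes only in rows, so rows that repeat a pose let the fingers close, or fill a call up. It gives the time, the measured TCP pose, the force, the opening and the grip force at its end, in the units of the state.
- get_obs(): the state, without advancing time (a new reading comes with each control period).
- read_camera(name): name is "scene" or "top" or "wrist"; returns a dict with "image" (384x512x3 uint8, blue, green, red), "mtx" (3x3 intrinsics, pixels), "distortion" ([k1, k2, p1, p2, k3] as OpenCV has them; the pictures are not rectified), "rvec" (rotation vector, rad) and "tvec" (3), from world to camera coordinates, as OpenCV has them; the wrist camera has in their place "hand_eye" (4x4, takes a point from camera to tool coordinates, whose origin is the TCP and whose axes are the flange's). Camera axes: x right, y down, z forward; pixel columns grow to the right and rows downward; lengths in mm; the calibration is good to about 2 mm. A picture is of the moment at which its call begins: read the wrist's pose just before it. There is no depth.
- close_job(): hands the job in; it is judged then, once.
The state is a dict: "time_s": time; "q": joint angles; "joint_velocities": joint speeds; "joint_efforts": joint torques, N m; "tcp_pos": TCP position; "tcp_rot": TCP orientation; "contact_force": force on the tool from outside, world axes, zero at the start; "moment": the same for the moment, N m; "opening": finger opening in mm; "grasp_force": force on a finger pad.
Only numpy, scipy, OpenCV 4.12 (cv2) and the standard library are available. Lean on these libraries where they do the work, as an engineer would, in place of code of your own. Each camera call takes 0.05 s, during which the arm holds its last target. There are 200 camera calls.

## Task

Set the paper trimmer for the next batch of jar labels: loosen the back gauge's orange clamp lever, slide the gauge along its rail until its pointer stands at the red flag, and clamp it tight again without forcing the lever. Leave the jars, the cards and the pen where they are, and let go of everything.

Things in the scene. Friction and masses are not known exactly. Their poses are not given: they have to be found in the camera images.
- trimmer: Desk paper trimmer, fixed: grey board 320 (x) x 420 (y) mm, top face 26 mm above its origin (centre of the underside, on the table). Its x axis points to the far edge, where the rail runs along y. The blade arm is latched down along the -y edge (y -190 to -230 mm, up to 80 mm high, black handle reaching to x -298 mm); not used.
- rail: Aluminium guide rail fixed on the board, 34 mm wide, 345 mm long, 14 mm high; origin: middle of its underside, on the board's top; y along the rail (same axes as the trimmer).
- gauge: Back gauge, slides along the rail's y only; origin on the rail's centre line at the board's top, axes as the trimmer's. Blue saddle 54 (x) x 74 (y) mm, flat top 30 mm above the origin; an aluminium fence 12 mm thick runs from it along -x (x -27 to -192 mm, 1.5 to 35.5 mm above the board). Unclamped it slides with 5 to 7 N and stays where left; travel 125 mm either side of mid-rail. Clamped, it holds.
- fence_grip (a point): On the gauge's fence, a good place to pinch it across its 12 mm (fingers closing along the rail): 130 mm from the rail's centre line, 22 mm above the board's top (the fence ends 13.5 mm higher). Clear board on both sides.
- pointer (a point): Tip of the gauge's flat steel pointer with a black line, on the far (+x) side of the saddle, over the board's far margin. It lies at the middle of the saddle along the rail.
- clamp_pivot (a point): Centre of the lever hub's top, on the lever's vertical axis: the middle of the saddle, 62 mm above the board's top.
- lever_knob (a point): Centre of the ball (17 mm across) at the end of the clamp lever, 65 mm from the lever's axis, 66 mm above the board's top, 36 mm above the saddle's top; free space all round and below. The arm (11 mm thick) comes to it from the hub (21 mm across); at 22 mm from the axis the arm is 61 mm above the board.
- lever: Orange clamp lever, 65 mm, turns about the vertical axis through the clamp pivot (origin on that axis, at the board's top; x axis along the arm to the ball). From above, anticlockwise loosens, clockwise tightens. Starts lightly nipped, pointing between +y and -x; 2 to 6 N at the ball loosens it; 0.5 rad frees the gauge, 1.5 rad are free. Loose, it turns with about 2 N at the ball and stays put.
- clamp_screw: Clamp screw under the lever, hidden in the saddle, pressing on the rail. Where it bites is not marked, and the starting angle is not tight enough. Clockwise past the bite the push needed at the ball grows by about 1 N per 0.05 rad, a little jerkily; 10 N is just tight, 15 N properly tight (some 0.2 to 0.8 rad past the start). It then stays tight. Over 40 N forces it.
- red_flag_mark (a point): The red flag: a red paper page flag, 8 mm wide along the rail and 46 mm long, flat on the board's far margin beside the scale. This point lies on its centre line, where the pointer has to stand. Axes as the trimmer's.
- green_flag_mark (a point): The green flag, the same in green, for another label: not wanted now. The two flags lie one on either side of the gauge, which is which varies.
- amber_jar: Closed amber glass jar with a steel lid, 65 mm across, 59 mm high, standing on the table; origin: centre of its underside. Leave it.
- green_jar: The same in green glass. Leave it.
- cards: Block of blank cards 85 x 55 x 22 mm on the table; origin: centre of its underside. Leave it.
- pen: Black marker pen with a red cap, 130 mm long, 12 mm thick, lying on the board near its front (-x) edge, clear of the fence; origin: centre of its underside, y along it. Leave it.

How it is judged (in metres and radians):
On the way, in this order (a step that is already met when the one before it is completed fails the run):
1. the clamp is loosened: the screw no longer presses on the rail (contact force between clamp_screw and rail below 1 N), for 0.1 s.
2. the gauge stands still with its pointer within 3 mm of the red flag's centre line (y of pointer in the frame of red_flag_mark between -0.003 and 0.003 m and linear speed of gauge below 0.005 m/s), for 0.2 s.
At the end, for the whole second after the job is handed in: The pointer stands within 3 mm of the red flag's centre line along the rail, the gauge is at rest, and the clamp screw presses on the rail with more than 70 N (the lever tightened with about 10 N or more at its ball) (all of step 2 and contact force between clamp_screw and rail above 70 N); the robot touches nothing.
It fails at once if the lever was forced with more than 40 N (contact force between lever and anything else above 40 N).
It fails at once if a jar, the cards or the pen was moved more than 20 mm (distance of any of amber_jar, green_jar, cards, pen from where it was at the start of the episode above 0.02 m).
It also fails if it takes over 72 s, if anything falls off the work surface, if the arm or the gripper's body presses on something with over 40 N, if the wrist force passes 120 N, or if a joint passes its speed limit or range.

## Working session

There is one attempt and no reset: what is moved stays moved. The work goes in short steps, Python scripts to look and compute and a tool call to move; the robot and the scene stay as the last step left them, time stands still between calls to the robot, and variables do not carry over. Pictures are saved under pics/ and viewed, at most 10 in all, crops included, and the job is handed in when it is done.

Besides the shell and the picture viewer there is one more tool, called after "Call:" as a command line: name --argument value ..., lists and objects as JSON in quotes. servo_tool: Moves the arm, as the interface text tells. Its arguments: {"type":"object","properties":{"commands":{"type":"array"},"squeeze":{"type":"number"}},"required":["commands"]}

```bash
mkdir -p pics; ls; python3 - <<'E'
from rig import *
import cv2,numpy as np
o=get_obs();print({k:np.round(v,3) for k,v in o.items()})
for n in("scene","top"):
    c=read_camera(n);cv2.imwrite(f"pics/{n}0.png",c["image"]);print(n,c["mtx"],c["distortion"],c["rvec"],c["tvec"])
E
```

```text
pics
{'time_s': np.float64(0.0), 'q': array([ 1.078,  0.334,  0.04 ,  1.466, -0.013,  1.343, -0.059]), 'joint_velocities': array([-0.001,  0.   , -0.   , -0.001,  0.   ,  0.   ,  0.001]), 'joint_efforts': array([ 1.0000e-03, -6.5636e+01,  1.3360e+00, -4.0380e+01, -6.0000e-02,
        4.5000e-02,  0.0000e+00]), 'tcp_pos': array([ 249.145, -599.798,  195.356]), 'tcp_rot': array([-3.14 ,  0.   ,  0.394]), 'contact_force': array([ 0.096, -0.432, -0.509]), 'moment': array([-0.031, -0.003, -0.006]), 'grasp_force': np.float64(0.0), 'opening': np.float64(86.765)}
scene [[375.00485986   0.         257.67809081]
 [  0.         375.00485986 196.11914791]
 [  0.           0.           1.        ]] [-0.04446734  0.          0.          0.          0.        ] [ 1.95493771  1.09945346 -0.57085559] [-277.74669602 -218.81572454 1573.06202578]
top [[351.27170414   0.         255.27934977]
 [  0.         351.27170414 189.45127494]
 [  0.           0.           1.        ]] [-0.00706765  0.          0.          0.          0.        ] [ 2.15257441 -2.14994344  0.20261387] [-30.47904451 577.72000405 860.30036476]
```

View pics/top0.png

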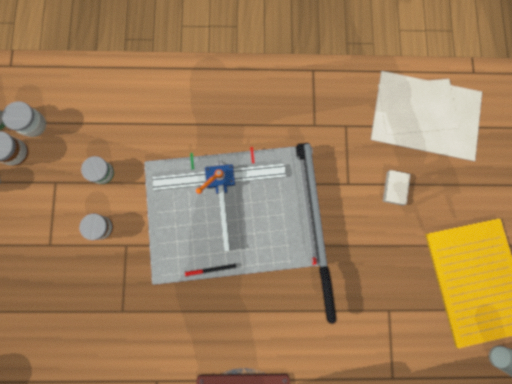

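View pics/scene0.png

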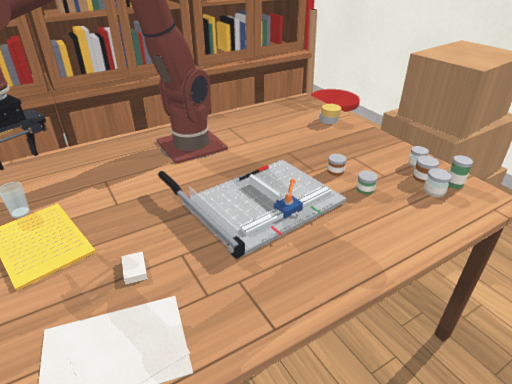

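The top view shows the board, with the blue saddle at about (219,176) and the orange lever from the hub at (219,174) to the ball at (199,190). The red flag is at (252,155) and the green flag at (192,160). The pen lies at (210,269). Next I measure these.

```bash
cat > h.py <<'E'
from rig import *
import cv2,numpy as np
from scipy.spatial.transform import Rotation as Ro
def cam(n):
    o=get_obs();c=read_camera(n)
    if n=="wrist":
        T=np.eye(4);T[:3,:3]=Ro.from_euler('xyz',o['tcp_rot']).as_matrix();T[:3,3]=o['tcp_pos']
        M=T@np.array(c['hand_eye'])
        c['R'],c['C']=M[:3,:3],M[:3,3]
    else:
        R=cv2.Rodrigues(np.array(c['rvec'],float))[0];c['R']=R.T;c['C']=-R.T@np.ravel(c['tvec'])
    return c
def pt(c,uv,z):
    uv=np.array(uv,float).reshape(-1,1,2)
    p=cv2.undistortPoints(uv,np.array(c['mtx']),np.array(c['distortion'])).reshape(-1,2)
    d=np.c_[p,np.ones(len(p))]@c['R'].T
    return c['C']+d*((z-c['C'][2])/d[:,2])[:,None]
def px(c,P):
    Rw=c['R'].T
    return cv2.projectPoints(np.array(P,float).reshape(-1,1,3),cv2.Rodrigues(Rw)[0],-Rw@c['C'],np.array(c['mtx']),np.array(c['distortion']))[0].reshape(-1,2)
RNG=dict(red=[(0,8),(172,180)],orange=[(6,18)],blue=[(105,125)],green=[(50,85)])
def blobs(img,col,roi=None,s=120,v=70,amin=8):
    h=cv2.cvtColor(img,cv2.COLOR_BGR2HSV);m=np.zeros(img.shape[:2],np.uint8)
    for a,b in RNG[col]: m|=cv2.inRange(h,(a,s,v),(b,255,255))
    if roi: 
        k=np.zeros_like(m);k[roi[1]:roi[3],roi[0]:roi[2]]=1;m*=k
    n,l,st,ce=cv2.connectedComponentsWithStats(m)
    return [(np.argwhere(l==i)[:,::-1],st[i,4],ce[i]) for i in range(1,n) if st[i,4]>=amin]
E
python3 - <<'E'
from h import *
np.set_printoptions(precision=1,suppress=True)
c=cam("top");im=c['image'];roi=(150,140,300,290)
for col,z,s in(("red",26,120),("green",26,80),("blue",56,120),("orange",92,150)):
    for p,a,ce in blobs(im,col,roi,s): print(col,a,ce,pt(c,ce,z),p.min(0),p.max(0))
# rail edge direction: bright line
print("corners",pt(c,[(145,162),(300,146),(313,265),(152,284)],26))
print("rail",pt(c,[(152,183),(285,171)],40),pt(c,[(222,190),(227,250)],60))
print("knob",pt(c,(199.5,190),92),"hub",pt(c,(219,174),88))
E
```

```text
red 41 [251.8 153.6] [[678.6 -21.2  26. ]] [250 147] [253 162]
red 71 [193.5 272.3] [[367.8 126.5  26. ]] [185 270] [203 275]
green 34 [191.6 161.3] [[656.3 139.   26. ]] [190 154] [193 168]
blue 342 [221.6 176. ] [[610.9  56.9  56. ]] [206 165] [233 191]
orange 12 [251.  147.3] [[677.  -17.9  92. ]] [249 146] [253 149]
orange 95 [207.4 182.8] [[586.6  88.9  92. ]] [197 173] [221 192]
corners [[ 653.8  262.2   26. ]
 [ 700.6 -151.5   26. ]
 [ 385.3 -178.3   26. ]
 [ 339.4  229.6   26. ]]
rail [[ 594.8  237.4   40. ]
 [ 628.2 -108.2   40. ]] [[573.9  55.   60. ]
 [423.9  40.6  60. ]]
knob [[568.6 107.7  92. ]] hub [[609.5  61.1  88. ]]
```

Call:
servo_tool --commands '[{"dp": [2.4, 5.4, 0.5], "turn": [0, 0, 8]}, {"dp": [4.8, 10.8, 1], "turn": [0, 0, 16]}, {"dp": [7.2, 16.2, 1.5], "turn": [0, 0, 24]}, {"dp": [9.6, 21.6, 2], "turn": [0, 0, 32]}, {"dp": [12, 27, 2.5], "turn": [0, 0, 40]}]'

```text
validation failed for argument at $.co...
```

Call:
servo_tool --commands '[{"dp": [2.4, 5.4, 0], "turn": [0, 0, 8]}, {"dp": [4.8, 10.8, 0], "turn": [0, 0, 16]}, {"dp": [7.2, 16.2, 0], "turn": [0, 0, 24]}, {"dp": [9.6, 21.6, 0], "turn": [0, 0, 32]}, {"dp": [12, 27, 0], "turn": [0, 0, 40]}]'

```text
validation failed for argument at $.co...
```

Call:
servo_tool --commands '[{"dp": [1.8, 4, 0], "turn": [0, 0, 6], "grip": 3.4}, {"dp": [3.6, 8, 0], "turn": [0, 0, 12], "grip": 3.4}, {"dp": [5.4, 12, 0], "turn": [0, 0, 18], "grip": 3.4}, {"dp": [7.2, 16, 0], "turn": [0, 0, 26], "grip": 3.4}, {"dp": [8, 16.8, 0], "turn": [0, 0, 28], "grip": 3.4}]'

```text
time_s: 0.78
tcp_pos: [330.9, -429.6, 196.5]
tcp_rot: [3.142, -0.001, 0.888]
contact_force: [-0.3, -0.5, -0.6]
opening: 44.8
grasp_force: 0.0
```

```bash
python3 - <<'E'
from h import *
import rig
np.set_printoptions(precision=2,suppress=True)
print([n for n in dir(rig) if not n.startswith('_')], getattr(rig,'grasp_offset',None))
o=get_obs();print(o['tcp_pos'],o['tcp_rot'],o['q'],o['opening'],o['contact_force'])
c=cam("wrist");cv2.imwrite("pics/w1.png",c['image']);print(c['C'],c['R'])
for col,z in(("red",26),("green",26),("blue",56),("orange",92)):
    for p,a,ce in blobs(c['image'],col,None,110,60,60): print(col,a,ce,pt(c,ce,z),p.min(0),p.max(0))
E
```

```text
['MotionError', 'close_job', 'get_obs', 'grasp_offset', 'read_camera'] -18.700000000000003
[ 330.92 -429.63  196.46] [ 3.14 -0.    0.89] [ 0.94  0.12 -0.12  1.72  0.01  1.3   0.14] 44.76529441525987 [-0.33 -0.5  -0.59]
[ 378.69 -373.33  385.56] [[ 0.78 -0.61 -0.17]
 [-0.63 -0.75 -0.21]
 [-0.    0.27 -0.96]]
orange 106695 [242.94 118.23] [[ 365.03 -367.64   92.  ]] [0 0] [511 260]
orange 512 [311.7 241.4] [[ 340.3 -513.    92. ]] [295 225] [334 256]
orange 313 [354.36 242.92] [[ 375.1  -543.67   92.  ]] [341 231] [391 272]
orange 483 [ 47.15 303.04] [[  54.54 -382.65   92.  ]] [ 37 284] [ 57 322]
orange 716 [219.56 299.68] [[ 215.37 -505.12   92.  ]] [191 284] [253 315]
orange 346 [469.55 297.08] [[ 441.13 -686.04   92.  ]] [461 284] [478 314]
```

Call:
servo_tool --commands '[{"dp": [2.4, 5.4, 0.5], "turn": [0, 0, 8], "grip": 3.4}, {"dp": [4.8, 10.8, 1], "turn": [0, 0, 16], "grip": 3.4}, {"dp": [7.2, 16.2, 1.5], "turn": [0, 0, 24], "grip": 3.4}, {"dp": [9.6, 21.6, 2], "turn": [0, 0, 32], "grip": 3.4}, {"dp": [12, 27, 2.5], "turn": [0, 0, 40], "grip": 3.4}]'

```text
time_s: 1.45
tcp_pos: [449.9, -162.0, 221.5]
tcp_rot: [3.141, 0.0, 1.582]
contact_force: [1.1, -0.6, 0.7]
opening: 34.1
grasp_force: 0.0
```

Call:
servo_tool --commands '[{"dp": [2.4, 5.4, 0], "turn": [0, 0, 9], "grip": 3.4}, {"dp": [4.8, 10.8, 0], "turn": [0, 0, 18], "grip": 3.4}, {"dp": [7.2, 16.2, 0], "turn": [0, 0, 27], "grip": 3.4}, {"dp": [9.6, 21.6, 0], "turn": [0, 0, 36], "grip": 3.4}, {"dp": [12, 27, 0], "turn": [0, 0, 40], "grip": 3.4}]'

```text
time_s: 2.08
tcp_pos: [571.0, 107.8, 221.1]
tcp_rot: [3.141, 0.0, 2.278]
contact_force: [0.7, -0.8, -0.4]
opening: 33.7
grasp_force: 0.0
```

```bash
python3 - <<'E'
from h import *
np.set_printoptions(precision=2,suppress=True)
o=get_obs();print(o['tcp_pos'],o['tcp_rot'],o['q'],o['opening'],o['contact_force'])
c=cam("wrist");cv2.imwrite("pics/w2.png",c['image']);print(c['C'],c['R'])
for col,z in(("red",26),("green",26),("blue",56),("orange",92)):
    for p,a,ce in blobs(c['image'],col,None,140,60,60): print(col,a,ce,pt(c,ce,z),p.min(0),p.max(0))
E
```

```text
[570.96 107.75 221.11] [3.14 0.   2.28] [ 0.31  0.25 -0.68  1.57  0.16  1.38  0.32] 33.690258544108694 [ 0.75 -0.8  -0.44]
[524.23 162.96 410.16] [[ 0.76  0.63  0.18]
 [ 0.65 -0.73 -0.2 ]
 [-0.    0.27 -0.96]]
red 258 [136.82  48.38] [[365.33 126.77  26.  ]] [128  31] [146  65]
orange 197 [259.98 199.37] [[586.49  94.27  92.  ]] [255 172] [266 227]
```

View pics/w2.png

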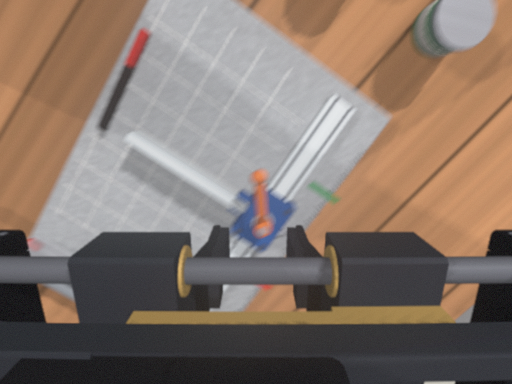

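The wrist view shows the ball at about (260,176), the hub top at (262,229) and the green flag at (323,191). The red flag is hidden behind the fingers near (265,287).

```bash
python3 - <<'E'
from h import *
np.set_printoptions(precision=2,suppress=True)
c=cam("wrist")
k=pt(c,(260.5,176),92)[0];h=pt(c,(262.5,229),88)[0];d=k-h
print(k,h,np.hypot(*d[:2]),np.arctan2(d[1],d[0]))
print("fence", pt(c,[(130,138),(235,203)],60), "green",pt(c,(323,191),26))
E
```

```text
[570.04 124.42  92.  ] [613.86  78.12  88.  ] 63.7492428334556 2.3286685789209494
fence [[429.8   53.64  60.  ]
 [573.31  73.57  60.  ]] green [[656.32 154.67  26.  ]]
```

```bash
python3 - <<'E'
from h import *
np.set_printoptions(precision=2,suppress=True)
for n,roi in(("scene",(180,150,345,260)),("top",(140,140,330,290)),("wrist",None)):
    c=cam(n);print(n,c['C'],np.ravel(c['distortion']),np.ravel(c['mtx'])[[0,2,4,5]]);o=get_obs();print(o['tcp_pos'],o['tcp_rot'])
    if n=="wrist": print(c['hand_eye'])
    for col,z,s in(("red",26,110),("green",26,70),("blue",56,120),("orange",92,140)):
        for p,a,ce in blobs(c['image'],col,roi,s,50,12): print(col,a,ce,pt(c,ce,z),p.min(0),p.max(0))
E
```

```text
scene [1351.44 -496.9   725.43] [-0.04  0.    0.    0.    0.  ] [375.   257.68 375.   196.12]
[570.1  110.3  220.44] [ 3.14 -0.    2.28]
red 254 [195.   153.94] [[132.46 -39.4   26.  ]] [180 150] [223 161]
red 38 [262.61 167.76] [[357.08 128.9   26.  ]] [258 165] [267 171]
red 29 [276.1  230.28] [[674.36 -23.03  26.  ]] [271 226] [281 234]
green 21 [316.33 209.86] [[658.06 136.83  26.  ]] [311 206] [321 213]
blue 267 [288.56 206.79] [[632.7   48.24  56.  ]] [275 197] [301 217]
orange 18 [336.11 165.22] [[563.93 288.47  92.  ]] [329 163] [343 166]
orange 27 [334.81 173.3 ] [[601.04 250.64  92.  ]] [327 170] [343 175]
orange 41 [291.29 185.05] [[584.34  90.43  92.  ]] [289 179] [294 192]
orange 41 [288.46 197.76] [[635.06  44.12  92.  ]] [286 194] [291 201]
top [433.78  -4.12 941.61] [-0.01  0.    0.    0.    0.  ] [351.27 255.28 351.27 189.45]
[569.95 107.81 220.47] [-3.14 -0.    2.28]
red 12412 [182.54 223.1 ] [[492.24 157.97  26.  ]] [140 140] [252 289]
red 46 [251.85 153.5 ] [[678.8  -21.25  26.  ]] [250 147] [253 162]
red 23 [314.22 260.87] [[ 395.64 -181.75   26.  ]] [313 258] [3
[... 491 characters left out ...]
 ]]
red 405 [134.94  50.35] [[363.64 123.7   26.  ]] [124  31] [146  69]
red 14 [259.5  237.21] [[633.42  38.07  26.  ]] [253 235] [266 239]
red 77 [261.35 287.66] [[688.   -21.26  26.  ]] [254 284] [268 292]
green 70 [426.69  31.57] [[613.02 364.95  26.  ]] [424  13] [430  47]
green 41 [413.12  42.83] [[609.95 345.96  26.  ]] [411  29] [419  55]
green 160 [320.62 195.09] [[656.04 138.02  26.  ]] [307 185] [334 205]
blue 1000 [262.89 222.95] [[615.31  65.52  56.  ]] [235 193] [290 250]
blue 44 [241.91 199.07] [[574.78  72.48  56.  ]] [237 195] [247 203]
blue 27 [231.81 229.78] [[591.16  32.54  56.  ]] [230 226] [235 235]
orange 491 [257.74 203.43] [[586.32  89.32  92.  ]] [250 174] [266 237]
```

```bash
python3 - <<'E'
from h import *
np.set_printoptions(precision=2,suppress=True)
for i in range(2):
    c=cam("wrist");o=get_obs();print(o['tcp_pos'],o['joint_velocities'])
    p,a,ce=max([b for b in blobs(c['image'],"orange",None,140,50,60)],key=lambda b:b[1])
    e=pt(c,[(p[p[:,1]<p[:,1].min()+15][:,0].mean(),p[:,1].min()+7.8)],92)[0]
    w=pt(c,p,91)[:,:2];v=np.linalg.svd(w-w.mean(0))[2][0]
    print(e,np.arctan2(v[1],v[0])%np.pi,w.mean(0))
E
```

```text
[569.75 105.67 220.81] [ 0.01 -0.02  0.    0.01 -0.   -0.    0.  ]
[567.97 107.76  92.  ] 2.360793395887571 [586.99  88.85]
[569.67 105.5  221.02] [ 0.01 -0.01 -0.    0.   -0.   -0.    0.  ]
[568.36 107.35  92.  ] 2.3651795330465166 [587.07  88.87]
```

Call:
servo_tool --commands '[{"dp": [-0.1, 0, -4], "turn": [0, 0, 1], "grip": 3.4}, {"dp": [-0.1, 0, -8], "turn": [0, 0, 2], "grip": 3.4}, {"dp": [-0.1, 0, -12], "turn": [0, 0, 2], "grip": 3.4}, {"dp": [-0.1, 0, -14.5], "turn": [0, 0, 2], "grip": 3.4}, {"dp": [-0.1, 0, -14.5], "turn": [0, 0, 2], "grip": 3.4}]'

```text
time_s: 3.05
tcp_pos: [567.2, 105.6, 74.7]
tcp_rot: [-3.138, -0.001, 2.311]
contact_force: [0.4, -0.6, -0.3]
opening: 33.8
grasp_force: 0.0
```

```bash
python3 - <<'E'
from h import *
np.set_printoptions(precision=2,suppress=True)
c=cam("wrist");cv2.imwrite("pics/w3.png",c['image'])
o=get_obs();print(o['tcp_pos'],o['tcp_rot'],o['opening'],o['contact_force'])
P=np.array([611.5,60.5])
for k in range(0,11):
    a=2.31+0.1*k; print(k,0.1*(65*(np.array([np.cos(a),np.sin(a)])-[np.cos(2.31),np.sin(2.31)])), np.degrees(.1*k))
E
```

```text
[568.29 106.3   76.37] [-3.14 -0.    2.31] 33.867080989901865 [-0.31 -0.38 -0.2 ]
0 [0. 0.] 0.0
1 [-0.46 -0.46] 5.729577951308233
2 [-0.87 -0.97] 11.459155902616466
3 [-1.22 -1.51] 17.1887338539247
4 [-1.52 -2.08] 22.918311805232932
5 [-1.77 -2.69] 28.64788975654116
6 [-1.95 -3.31] 34.3774677078494
7 [-2.06 -3.95] 40.10704565915763
8 [-2.12 -4.6 ] 45.836623610465864
9 [-2.11 -5.25] 51.56620156177409
10 [-2.03 -5.89] 57.29577951308232
```

View pics/w3.png

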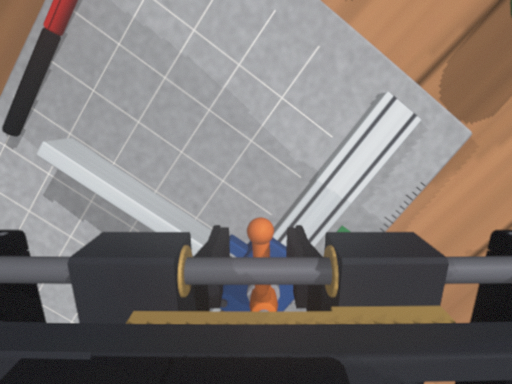

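The ball (260,230) sits centred between the open fingers (220 to 297). I now swing it anticlockwise.

Call:
servo_tool --commands '[{"dp": [-0.46, -0.46, 0], "turn": [0, 0, 5.7], "grip": 3.4}, {"dp": [-0.87, -0.97, 0], "turn": [0, 0, 11.5], "grip": 3.4}, {"dp": [-1.22, -1.51, 0], "turn": [0, 0, 17.2], "grip": 3.4}, {"dp": [-1.52, -2.08, 0], "turn": [0, 0, 22.9], "grip": 3.4}, {"dp": [-1.77, -2.69, 0], "turn": [0, 0, 28.6], "grip": 3.4}]'

```text
time_s: 3.72
tcp_pos: [551.8, 80.2, 78.3]
tcp_rot: [3.141, 0.003, 2.815]
contact_force: [0.7, -0.4, 0.5]
opening: 34.0
grasp_force: 0.0
```

Call:
servo_tool --commands '[{"dp": [-0.18, -0.62, 0], "turn": [0, 0, 5.7], "grip": 3.4}, {"dp": [-0.29, -1.26, 0], "turn": [0, 0, 11.5], "grip": 3.4}, {"dp": [-0.35, -1.91, 0], "turn": [0, 0, 17.2], "grip": 3.4}, {"dp": [-0.34, -2.56, 0], "turn": [0, 0, 22.9], "grip": 3.4}, {"dp": [-0.26, -3.2, 0], "turn": [0, 0, 28.6], "grip": 3.4}]'

```text
time_s: 4.35
tcp_pos: [549.3, 47.9, 78.3]
tcp_rot: [-3.14, 0.003, -2.969]
contact_force: [-0.7, 0.3, 0.0]
opening: 34.1
grasp_force: 0.0
```

```bash
python3 - <<'E'
from h import *
np.set_printoptions(precision=2,suppress=True)
c=cam("wrist");cv2.imwrite("pics/w4.png",c['image'])
o=get_obs();print(o['tcp_pos'],o['tcp_rot'],o['opening'],o['contact_force'])
print(pt(c,[(258,230)],92))
for b in blobs(c['image'],"orange",None,140,50,60): print(b[1:],b[0].min(0),b[0].max(0))
E
```

```text
[549.44  46.84  78.11] [-3.14  0.   -2.97] 33.74145939702319 [ 0.03 -1.52 -0.25]
[[548.    46.92  92.  ]]
(np.int32(829), array([270.74, 299.29])) [252 286] [295 312]
```

View pics/w4.png

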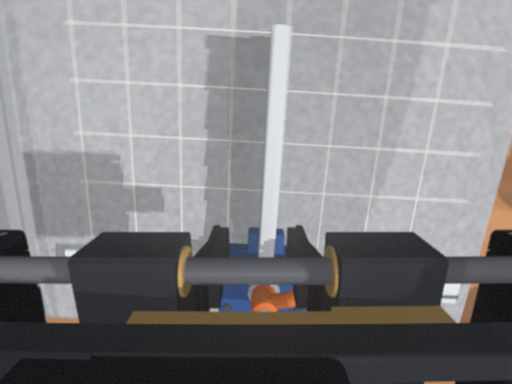

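```bash
python3 - <<'E'
from h import *
np.set_printoptions(precision=1,suppress=True)
c=cam("wrist")
print(px(c,[[611.5,60.5,88],[568,107.5,92],[549,47,92],[549,47,78]]))
p,a,ce=[b for b in blobs(c['image'],"orange",None,140,50,60)][0]
w=pt(c,p,90);print(w[p[:,0].argmax()],w[p[:,1].argmax()],w.mean(0))
c=cam("top");im=c['image'];cv2.imwrite("pics/t5.png",cv2.resize(im[130:300,140:340],None,fx=3.5,fy=3.5,interpolation=cv2.INTER_CUBIC))
c=cam("scene");im=c['image'];cv2.imwrite("pics/s5.png",cv2.resize(im[100:260,200:360],None,fx=3.5,fy=3.5,interpolation=cv2.INTER_CUBIC))
E
```

```text
[[262.6 312.9]
 [344.  272.5]
 [259.6 231.6]
 [259.5 223.7]]
[597.3  80.7  90. ] [608.1  66.5  90. ] [598.3  64.2  90. ]
```

View pics/s5.png

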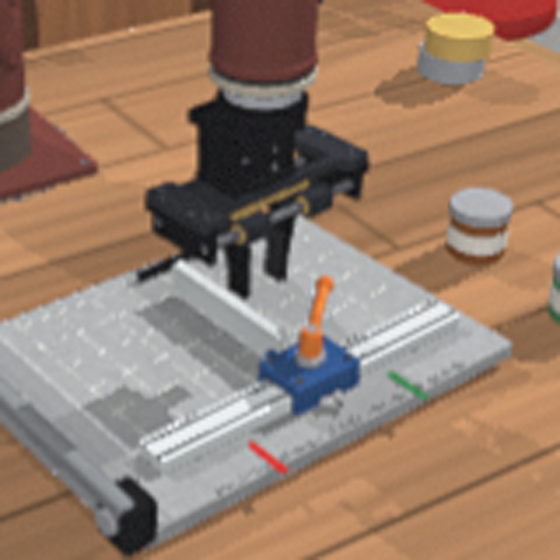

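The scene view shows that the lever (crop: hub (310,350), ball (325,285)) has not moved and the fingers are beside it over the fence, so they missed the ball. I triangulate it properly.

```bash
python3 - <<'E'
from h import *
np.set_printoptions(precision=1,suppress=True)
s=cam("scene");t=cam("top")
print("proj scene",px(s,[[568,107.5,92],[611.5,60.5,88]]), "top",px(t,[[568,107.5,92],[611.5,60.5,88]]))
def ray(c,uv):
    d=pt(c,uv,0)[0]-c['C'];return c['C'],d/np.linalg.norm(d)
for uv1,uv2 in(((292.9,181.4),(199.5,190)),((288.6,201.),(219,174))):
    a,u=ray(s,uv1);b,v=ray(t,uv2)
    k=np.linalg.lstsq(np.c_[u,-v],b-a,rcond=None)[0];p,q=a+k[0]*u,b+k[1]*v
    print((p+q)/2,np.linalg.norm(p-q))
for n,c in(("top",t),("scene",s)):
    for p,a,ce in blobs(c['image'],"orange",(190,150,330,220),130,50,5): print(n,a,ce,p.min(0),p.max(0))
o=get_obs();print(o['q'],o['tcp_pos'])
E
```

```text
proj scene [[292.7 181. ]
 [288.3 193.3]] top [[199.6 190.2]
 [219.3 173.2]]
[568.8 107.8  90.9] 0.04044709414258037
[614.5  62.2  61. ] 2.1672565066723117
top 698 [323.2 180.3] [314 150] [329 219]
top 6 [238.3 210.2] [237 209] [239 212]
scene 6 [328.3 171.5] [327 170] [329 173]
scene 41 [291.3 185. ] [289 179] [294 192]
scene 43 [288.5 197.6] [286 194] [291 201]
[ 0.5  0.3 -0.8  1.8  0.3  1.1  1.3] [548.5  49.   77. ]
```

View pics/t5.png

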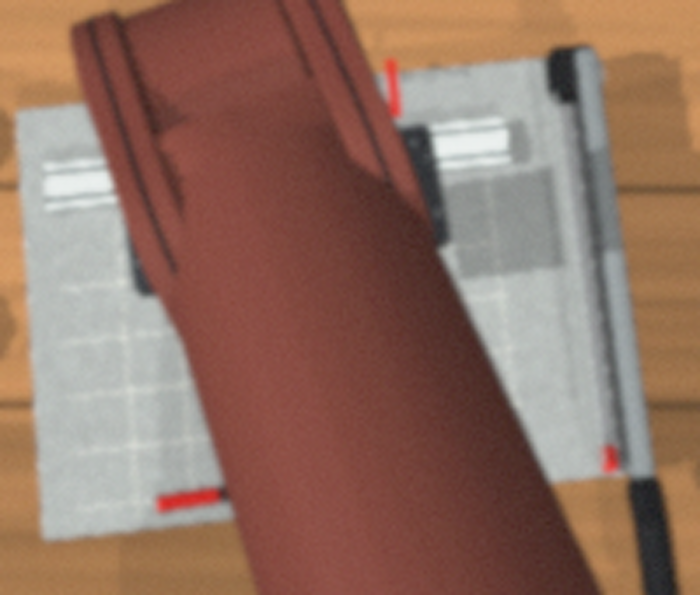

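```bash
python3 - <<'E'
from h import *
np.set_printoptions(precision=1,suppress=True)
s=cam("scene");o=get_obs();T=o['tcp_pos'];R=Ro.from_euler('xyz',o['tcp_rot']).as_matrix();print(T)
for dz in(0,-10,-20): print(dz,px(s,[T+R@[0,23,dz],T+R@[0,-23,dz]]))
im=s['image'][150:210,240:310];cv2.imwrite("pics/s6.png",cv2.resize(im,None,fx=10,fy=10,interpolation=cv2.INTER_CUBIC))
E
```

```text
[548.3  49.1  76.7]
0 [[278.8 184.8]
 [268.  190.2]]
-10 [[278.9 182.2]
 [268.  187.5]]
-20 [[279.  179.5]
 [268.1 184.8]]
```

View pics/s6.png

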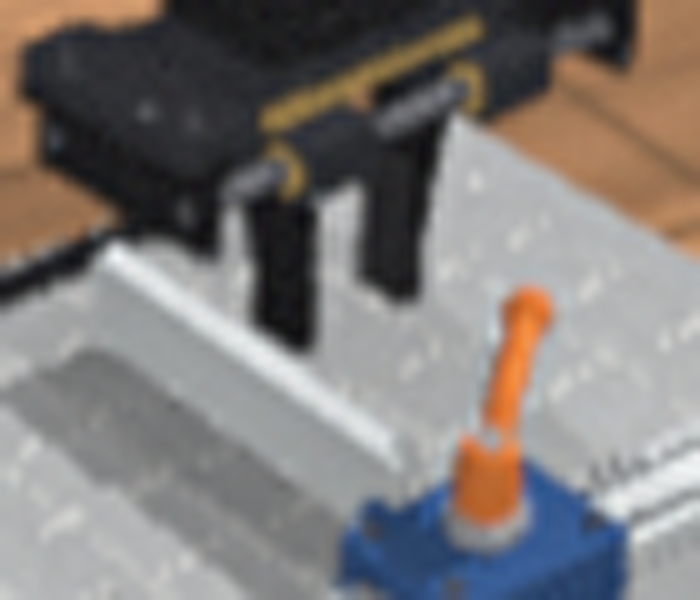

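The fingertips look about 20 mm above the TCP while the gripper is part open, at crop (285,345) and (390,300). They passed over the ball. I go back, narrow the opening and go lower.

Call:
servo_tool --commands '[{"dp": [0, 0, 3], "turn": [0, 0, -10], "grip": 2.8}, {"dp": [0.5, 1.5, 4], "turn": [0, 0, -20], "grip": 2.8}, {"dp": [1, 3, 4], "turn": [0, 0, -30], "grip": 2.8}, {"dp": [1.5, 4.5, 4], "turn": [0, 0, -40], "grip": 2.8}, {"dp": [2, 5.9, 4], "turn": [0, 0, -50], "grip": 2.8}]'

```text
time_s: 5.32
tcp_pos: [568.2, 108.8, 116.4]
tcp_rot: [3.142, 0.0, 2.433]
contact_force: [0.6, 0.3, 0.3]
opening: 28.2
grasp_force: 0.0
```

Call:
servo_tool --commands '[{"dp": [0, 0, 0], "turn": [0, 0, -7], "grip": 2.8}, {"dp": [0, 0, -2], "turn": [0, 0, -7], "grip": 2.8}, {"dp": [0, 0, -4], "turn": [0, 0, -7], "grip": 2.8}, {"dp": [0, 0, -5.1], "turn": [0, 0, -7], "grip": 2.8}, {"dp": [0, 0, -5.1], "turn": [0, 0, -7], "grip": 2.8}]'

```text
time_s: 5.95
tcp_pos: [567.2, 107.6, 63.8]
tcp_rot: [-3.14, -0.002, 2.318]
contact_force: [0.1, 0.3, -0.3]
opening: 27.9
grasp_force: 0.0
```

```bash
python3 - <<'E'
from h import *
np.set_printoptions(precision=1,suppress=True)
w=cam("wrist");s=cam("scene");o=get_obs();T=o['tcp_pos'];print(T,o['tcp_rot'],o['opening'],o['contact_force'])
print(px(w,[[568.5,107.6,91.5],T]))
a=cv2.resize(s['image'][150:210,250:320],None,fx=6,fy=6,interpolation=cv2.INTER_CUBIC)
b=cv2.resize(w['image'][180:320,180:350],(437,360));cv2.imwrite("pics/m7.png",np.hstack([a[:360,:360],b]))
E
```

```text
[568.2 107.9  65.4] [ 3.1 -0.   2.3] 28.20728357952984 [-0.1 -0.6  0.4]
[[258.6 241.7]
 [258.6 225.1]]
```

View pics/m7.png

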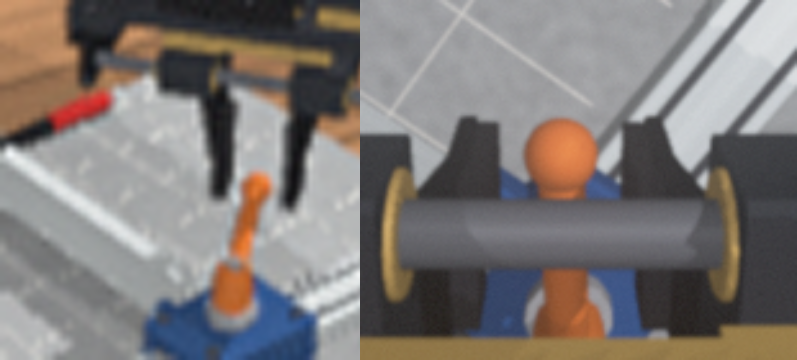

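The ball now sits between the fingers, with the tips just below it. I push again.

Call:
servo_tool --commands '[{"dp": [-0.46, -0.46, -0.2], "turn": [0, 0, 5.7], "grip": 2.8}, {"dp": [-0.87, -0.97, -0.2], "turn": [0, 0, 11.5], "grip": 2.8}, {"dp": [-1.22, -1.51, -0.2], "turn": [0, 0, 17.2], "grip": 2.8}, {"dp": [-1.52, -2.08, -0.2], "turn": [0, 0, 22.9], "grip": 2.8}, {"dp": [-1.77, -2.69, -0.2], "turn": [0, 0, 28.6], "grip": 2.8}]'

```text
time_s: 6.68
tcp_pos: [551.8, 81.9, 64.6]
tcp_rot: [3.139, 0.003, 2.82]
contact_force: [2.9, 3.3, -0.8]
opening: 27.8
grasp_force: 1.8
```

```bash
cat > lev.py <<'E'
from h import *
np.set_printoptions(precision=2,suppress=True)
def lev():
  o=get_obs();print(o['time_s'],o['tcp_pos'],o['tcp_rot'],o['opening'],o['contact_force'],o['moment'])
  for n in("scene","wrist"):
    c=cam(n)
    for p,a,ce in blobs(c['image'],"orange",(255,160,325,225) if n=="scene" else None,140,50,15):
      w=pt(c,p,91)
      print(n,a,ce,p.min(0),p.max(0),w[:,:2].mean(0),"top px at",pt(c,p[p[:,1].argmin()]+[0,2],92)[0,:2])
if __name__=="__main__": lev()
E
python3 lev.py
```

```text
6.675 [551.75  81.95  64.57] [3.14 0.   2.82] 27.76917943576539 [ 2.87  3.28 -0.8 ] [ 0.76 -0.68 -0.03]
scene 41 [285.95 184.73] [283 179] [288 192] [572.82  78.51] top px at [553.82  84.33]
scene 42 [288.5  197.52] [286 194] [291 201] [632.96  45.8 ] top px at [625.51  45.59]
wrist 581 [268.93 242.  ] [257 227] [281 256] [554.71  86.45] top px at [546.35  89.09]
wrist 545 [261.77 299.56] [247 285] [273 311] [591.21  70.15] top px at [581.14  70.93]
```

Call:
servo_tool --commands '[{"dp": [-0.18, -0.62, 0], "turn": [0, 0, 5.7], "grip": 2.8}, {"dp": [-0.29, -1.26, 0], "turn": [0, 0, 11.5], "grip": 2.8}, {"dp": [-0.35, -1.91, 0], "turn": [0, 0, 17.2], "grip": 2.8}, {"dp": [-0.34, -2.56, 0], "turn": [0, 0, 22.9], "grip": 2.8}, {"dp": [-0.34, -2.56, 0], "turn": [0, 0, 22.9], "grip": 2.8}]'

```text
time_s: 7.4
tcp_pos: [547.5, 55.5, 63.8]
tcp_rot: [3.141, 0.001, -3.07]
contact_force: [0.5, 1.8, 1.1]
opening: 28.2
grasp_force: 0.7
```

```bash
python3 lev.py
```

```text
7.4 [547.55  55.52  63.83] [ 3.14  0.   -3.07] 28.16257353197566 [0.52 1.78 1.09] [ 0.5  -0.31  0.02]
scene 97 [283.49 189.99] [274 179] [291 200] [592.04  55.73] top px at [542.5   65.67]
wrist 504 [268.33 245.5 ] [256 234] [281 256] [549.97  61.22] top px at [543.65  57.53]
wrist 506 [263.85 299.41] [250 285] [274 312] [587.22  61.41] top px at [577.83  57.66]
```

Call:
servo_tool --commands '[{"dp": [0, 0.5, 0], "turn": [0, 0, 0], "grip": 2.8}, {"dp": [0, 0.5, 3], "turn": [0, 0, 0], "grip": 2.8}, {"dp": [0, 0.5, 7], "turn": [0, 0, 2], "grip": 3.5}, {"dp": [-3, -0.3, 7], "turn": [0, 0, 2], "grip": 5.5}, {"dp": [-6.5, -0.8, 7], "turn": [0, 0, 2], "grip": 5.5}]'

```text
time_s: 8.12
tcp_pos: [481.3, 47.6, 133.3]
tcp_rot: [3.141, 0.0, -3.034]
contact_force: [-0.2, -0.5, 0.3]
opening: 47.5
grasp_force: 0.0
```

Call:
servo_tool --commands '[{"dp": [0, 0, 0], "turn": [0, 0, 0], "grip": 5.5}, {"dp": [0, 0, -4], "turn": [0, 0, 0], "grip": 5.5}, {"dp": [0, 0, -8], "turn": [0, 0, 0], "grip": 5.5}, {"dp": [0, 0, -9.7], "turn": [0, 0, 0], "grip": 5.5}, {"dp": [0, 0, -9.7], "turn": [0, 0, 0], "grip": 5.5}]'

```text
time_s: 8.75
tcp_pos: [481.6, 47.8, 35.7]
tcp_rot: [3.141, -0.002, -3.032]
contact_force: [-0.1, 0.2, 0.9]
opening: 54.7
grasp_force: 0.0
```

```bash
python3 - <<'E'
from lev import *
lev()
c=cam("wrist");o=get_obs();h=cv2.cvtColor(c['image'],cv2.COLOR_BGR2HSV)
print(px(c,[o['tcp_pos']+[0,0,0],[482,47,61.5],[450,44,61.5]]))
c=cam("scene")
for p,a,ce in blobs(c['image'],"blue",(255,180,325,235),120): print(a,ce,pt(c,ce,56))
E
```

```text
8.75 [481.62  47.84  35.72] [ 3.14 -0.   -3.03] 54.71543569238932 [-0.11  0.18  0.9 ] [ 0.11 -0.1  -0.01]
scene 89 [284.15 190.84] [275 180] [291 200] [596.91  54.79] top px at [544.04  57.18]
[[258.79 224.5 ]
 [258.11 237.09]
 [259.06 185.19]]
267 [288.54 206.75] [[632.53  48.29  56.  ]]
```

```bash
python3 - <<'E'
from h import *
np.set_printoptions(precision=3,suppress=True)
t=cam("top");im=cv2.imread("pics/top0.png",0)
L=cv2.createLineSegmentDetector().detect(im)[0].reshape(-1,4)
for l in L:
    if 140<l[0]<330 and 140<l[1]<290 and np.hypot(l[2]-l[0],l[3]-l[1])>40:
        a,b=pt(t,l.reshape(2,2),33)[:,:2];d=b-a
        ang=(np.arctan2(d[1],d[0])+np.pi/4)%(np.pi/2)-np.pi/4
        print(l,np.linalg.norm(d),ang)
E
```

```text
[185.644 270.742 238.375 262.163] 133.98803285334296 0.15662751561316135
[237.945 267.046 186.662 275.598] 130.10230736433837 0.15984070205127265
[228.61  250.697 222.231 183.21 ] 175.34793205255497 0.10624974857783476
[328.46  264.327 336.577 320.847] 138.9486062416444 0.11352556924558055
[303.216 144.36  310.05  186.967] 117.08127986442727 0.1322028347913764
[201.983 175.428 154.345 180.333] 124.42943631822111 0.10970300281849266
[309.926 188.05  320.109 263.195] 195.25936700172952 0.10838842830514661
[218.327 195.605 223.677 250.571] 142.05483889034025 0.11117749260504439
[154.303 184.929 203.051 179.907] 127.07027611152614 0.10922316221572648
[153.048 283.702 315.56  265.061] 411.2333016621875 0.1086499170476205
[195.671 171.04  151.901 175.864] 114.53447704141973 0.11770751346278896
[325.613 263.307 308.634 145.552] 312.2394565321875 0.11463646130365279
[314.183 255.82  301.491 161.927] 247.56870125159307 0.11008427772754503
[186.956 158.465 144.376 160.637] 111.64808025409349 0.05848426530757944
[141.877 184.434  58.123 184.289] 215.5331469341729 0.002087961613070899
```

Call:
servo_tool --commands '[{"dp": [0, 0, 0], "turn": [0, 0, 0], "grip": 2.5}, {"dp": [0, 0, 0], "turn": [0, 0, 0], "grip": 1.8}, {"dp": [0, 0, 0], "turn": [0, 0, 0], "grip": 1.0}, {"dp": [0, 0, 0], "turn": [0, 0, 0], "grip": 0.6}, {"dp": [0, 0, 0], "turn": [0, 0, 0], "grip": 0.6}]' --squeeze 25

```text
time_s: 9.62
tcp_pos: [482.0, 47.4, 36.2]
tcp_rot: [-3.142, -0.0, -3.032]
contact_force: [0.6, 0.0, 0.1]
opening: 13.3
grasp_force: 0.0
```

Call:
servo_tool --commands '[{"dp": [0, 0, 0], "turn": [0, 0, 0], "grip": 0.5}, {"dp": [0, 0, 0], "turn": [0, 0, 0], "grip": 0.5}, {"dp": [0.11, -1, 0], "turn": [0, 0, 0], "grip": 0.5}, {"dp": [0.22, -2, 0], "turn": [0, 0, 0], "grip": 0.5}, {"dp": [0.33, -3, 0], "turn": [0, 0, 0], "grip": 0.5}]' --squeeze 25

```text
time_s: 10.25
tcp_pos: [485.4, 16.2, 36.2]
tcp_rot: [-3.141, -0.0, -3.033]
contact_force: [0.8, -0.2, -0.5]
opening: 5.0
grasp_force: 0.0
```

Call:
servo_tool --commands '[{"dp": [0.13, -1.2, 0], "turn": [0, 0, 0], "grip": 0.5}, {"dp": [0.27, -2.5, 0], "turn": [0, 0, 0], "grip": 0.5}, {"dp": [0.4, -3.7, 0], "turn": [0, 0, 0], "grip": 0.5}, {"dp": [0.55, -5, 0], "turn": [0, 0, 0], "grip": 0.5}, {"dp": [0.61, -5.6, 0], "turn": [0, 0, 0], "grip": 0.5}]'

```text
time_s: 10.88
tcp_pos: [491.4, -39.7, 36.2]
tcp_rot: [-3.142, -0.0, -3.033]
contact_force: [-1.0, -0.2, -1.3]
opening: 5.1
grasp_force: 0.0
```

```bash
python3 - <<'E'
from lev import *
o=get_obs();print(o['tcp_pos'],o['opening'],o['grasp_force'],o['contact_force'])
c=cam("scene");cv2.imwrite("pics/s8.png",c['image'])
for p,a,ce in blobs(c['image'],"blue",(240,180,325,250),120): print(a,ce,pt(c,ce,56))
for p,a,ce in blobs(c['image'],"red",(240,200,325,250),110): print(a,ce,pt(c,ce,26))
for p,a,ce in blobs(c['image'],"orange",(240,160,325,250),140): print(a,ce)
print("flag pix",px(c,[[678.75,-21.2,26]]))
E
```

```text
[491.44 -39.74  36.2 ] 5.064326354420779 0.0 [-0.96 -0.2  -1.26]
268 [288.47 206.8 ] [[632.6   47.96  56.  ]]
28 [276.25 230.43] [[675.14 -23.05  26.  ]]
88 [284.07 190.82]
flag pix [[277.48 230.91]]
```

The grip missed: the opening went to 5 mm and the gauge did not move. This confirms the tips are about 25 mm above the reported TCP. I return and go lower.

Call:
servo_tool --commands '[{"dp": [0, 0, 4], "turn": [0, 0, 0], "grip": 3}, {"dp": [-0.2, 2, 5], "turn": [0, 0, 0], "grip": 5.5}, {"dp": [-0.5, 5, 5], "turn": [0, 0, 0], "grip": 5.5}, {"dp": [-0.94, 8.6, 5], "turn": [0, 0, 0], "grip": 5.5}, {"dp": [-0.94, 8.6, 5], "turn": [0, 0, 0], "grip": 5.5}]'

```text
time_s: 11.55
tcp_pos: [481.2, 51.2, 86.2]
tcp_rot: [3.141, 0.0, -3.027]
contact_force: [0.3, 0.1, -0.6]
opening: 46.9
grasp_force: 0.0
```

Call:
servo_tool --commands '[{"dp": [0, 0, -3], "turn": [0, 0, 0], "grip": 5.5}, {"dp": [0, 0, -5], "turn": [0, 0, 0], "grip": 5.5}, {"dp": [0, 0, -6.2], "turn": [0, 0, 0], "grip": 5.5}, {"dp": [0, 0, -7.2], "turn": [0, 0, 0], "grip": 5.5}, {"dp": [0, 0, -7.6], "turn": [0, 0, 0], "grip": 5.5}]'

```text
time_s: 12.18
tcp_pos: [481.9, 47.4, 9.9]
tcp_rot: [3.141, -0.0, -3.032]
contact_force: [-0.6, -0.3, -0.0]
opening: 55.2
grasp_force: 0.0
```

Call:
servo_tool --commands '[{"dp": [0, 0, 0], "turn": [0, 0, 0], "grip": 2.5}, {"dp": [0, 0, 0], "turn": [0, 0, 0], "grip": 0.5}, {"dp": [0, 0, 0], "turn": [0, 0, 0], "grip": 0.5}, {"dp": [0, 0, 0], "turn": [0, 0, 0], "grip": 0.5}, {"dp": [0, 0, 0], "turn": [0, 0, 0], "grip": 0.5}]' --squeeze 25

```text
time_s: 12.8
tcp_pos: [482.0, 47.7, 10.4]
tcp_rot: [3.141, 0.0, -3.032]
contact_force: [-1.5, 5.9, 0.5]
opening: 13.0
grasp_force: 3.0
```

Call:
servo_tool --commands '[{"dp": [0, 0, 0], "turn": [0, 0, 0], "grip": 0.5}, {"dp": [0, 0, 0], "turn": [0, 0, 0], "grip": 0.5}, {"dp": [0, 0, 0], "turn": [0, 0, 0], "grip": 0.5}, {"dp": [0, 0, 0], "turn": [0, 0, 0], "grip": 0.5}, {"dp": [0, 0, 0], "turn": [0, 0, 0], "grip": 0.5}]'

```text
time_s: 13.42
tcp_pos: [482.0, 48.0, 10.3]
tcp_rot: [3.141, 0.0, -3.032]
contact_force: [-2.3, 4.8, 2.2]
opening: 11.8
grasp_force: 25.0
```

Call:
servo_tool --commands '[{"dp": [0.07, -0.6, 0], "turn": [0, 0, 0], "grip": 0.5}, {"dp": [0.17, -1.5, 0], "turn": [0, 0, 0], "grip": 0.5}, {"dp": [0.28, -2.5, 0], "turn": [0, 0, 0], "grip": 0.5}, {"dp": [0.38, -3.5, 0], "turn": [0, 0, 0], "grip": 0.5}, {"dp": [0.5, -4.5, 0], "turn": [0, 0, 0], "grip": 0.5}]'

```text
time_s: 14.05
tcp_pos: [487.0, 3.0, 10.3]
tcp_rot: [3.141, 0.0, -3.032]
contact_force: [-0.9, 6.5, 2.3]
opening: 11.8
grasp_force: 25.0
```

Call:
servo_tool --commands '[{"dp": [0.1, -1, 0], "turn": [0, 0, 0], "grip": 0.5}, {"dp": [0.22, -2, 0], "turn": [0, 0, 0], "grip": 0.5}, {"dp": [0.33, -3, 0], "turn": [0, 0, 0], "grip": 0.5}, {"dp": [0.43, -3.9, 0], "turn": [0, 0, 0], "grip": 0.5}, {"dp": [0.47, -4.3, 0], "turn": [0, 0, 0], "grip": 0.5}]'

```text
time_s: 14.68
tcp_pos: [491.9, -40.4, 10.3]
tcp_rot: [3.141, 0.0, -3.032]
contact_force: [0.7, 6.1, 3.1]
opening: 11.3
grasp_force: 25.0
```

```bash
python3 - <<'E'
from lev import *
o=get_obs();print(o['tcp_pos'],o['opening'],o['grasp_force'],o['contact_force'])
c=cam("scene");im=c['image']
for p,a,ce in blobs(im,"blue",(200,180,325,270),120): print(a,ce,pt(c,ce,56))
for p,a,ce in blobs(im,"red",(240,200,325,250),110): print(a,ce,pt(c,ce,26),p.min(0),p.max(0))
for p,a,ce in blobs(im,"orange",(200,160,325,250),140): print(a,ce)
E
```

```text
[491.87 -40.42  10.35] 11.33230277601746 25.000428159255534 [0.74 6.09 3.06]
299 [265.65 217.9 ] [[642.24 -38.7   56.  ]]
23 [277.22 231.17] [[679.32 -22.5   26.  ]] [273 228] [281 234]
98 [260.83 201.1 ]
```

Call:
servo_tool --commands '[{"dp": [0, 0, 0], "turn": [0, 0, 0], "grip": 1.8}, {"dp": [0, 0, 0], "turn": [0, 0, 0], "grip": 3}, {"dp": [0, 0, 3], "turn": [0, 0, 0], "grip": 3}, {"dp": [0, 0, 8], "turn": [0, 0, 0], "grip": 3}, {"dp": [0, 0, 12], "turn": [0, 0, 0], "grip": 3}]'

```text
time_s: 15.35
tcp_pos: [491.7, -40.8, 131.9]
tcp_rot: [-3.141, 0.0, -3.032]
contact_force: [0.5, -0.2, -1.2]
opening: 29.7
grasp_force: 0.0
```

Call:
servo_tool --commands '[{"dp": [5, 0.5, 0], "turn": [0, 0, 0], "grip": 3}, {"dp": [10, 1, 0], "turn": [0, 0, 0], "grip": 3}, {"dp": [15, 1.5, 0], "turn": [0, 0, 0], "grip": 3}, {"dp": [20, 2, 0], "turn": [0, 0, 0], "grip": 3}, {"dp": [22, 2, 0], "turn": [0, 0, 0], "grip": 3}]'

```text
time_s: 15.98
tcp_pos: [713.3, -20.3, 128.8]
tcp_rot: [3.141, -0.001, -3.032]
contact_force: [0.5, 0.3, 0.5]
opening: 29.7
grasp_force: 0.0
```

```bash
python3 - <<'E'
from lev import *
o=get_obs();print(o['tcp_pos'],o['tcp_rot'],o['contact_force'])
c=cam("wrist");im=c['image'];cv2.imwrite("pics/w9.png",im)
for col,z,s in(("red",26,110),("blue",56,110),("orange",92,140)):
    for p,a,ce in blobs(im,col,None,s,50,40): print(col,a,ce,pt(c,ce,z),p.min(0),p.max(0))
u,v=px(c,[[678.75,-21.2,26]])[0];print(u,v)
y0=int(max(0,v-90));x0=int(u-110);cr=im[y0:y0+160,x0:x0+220];print(x0,y0)
cv2.imwrite("pics/w9c.png",cv2.resize(cr,None,fx=3.5,fy=3.5,interpolation=cv2.INTER_CUBIC))
E
```

```text
[713.31 -20.3  128.77] [ 3.14 -0.   -3.03] [0.54 0.32 0.54]
red 256 [261.27 159.44] [[684.15 -20.79  26.  ]] [257 143] [265 174]
blue 3902 [261.97  91.81] [[623.04 -27.52  56.  ]] [219  41] [305 123]
orange 1286 [266.6   47.28] [[595.77 -27.92  92.  ]] [251   0] [277 101]
261.479393136626 153.97092400149
151 63
```

View pics/w9c.png

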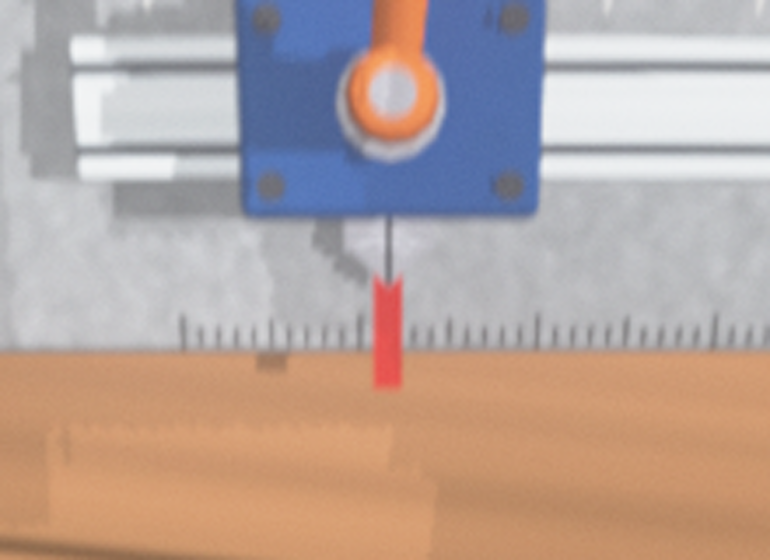

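The crop shows the pointer's black line at column 389, on the red flag's centre line (374 to 402, middle 388), so the error is about 0.3 mm. Next is tightening.

```bash
python3 - <<'E'
from lev import *
c=cam("wrist");im=c['image']
P=pt(c,(262.7,89.3),88)[0];print("pivot",P)
p=max(blobs(im,"orange",None,140,50,40),key=lambda b:b[1])[0]
for r in(60,45,30,15,6,1):
    q=p[p[:,1]==r]; print(r,q[:,0].min(),q[:,0].max(),pt(c,(q[:,0].mean(),r),92)[0][:2])
P2=np.array([611.5,60.5])+88.2*np.array([.1093,-.994]);print(P2)
s=cam("scene");
for p,a,ce in blobs(s['image'],"orange",(200,160,325,250),140): print(a,ce,p.min(0),p.max(0))
for a in(3.0,3.05,3.1,3.15,3.2): print(a,px(s,[[P2[0]+65*np.cos(a),P2[1]+65*np.sin(a),92]]))
E
```

```text
pivot [624.44 -27.6   88.  ]
60 260 272 [605.01 -27.55]
45 261 274 [595.24 -27.65]
30 262 275 [585.71 -28.08]
15 263 276 [576.38 -28.5 ]
6 264 277 [570.84 -28.48]
1 264 277 [567.83 -28.85]
[621.14 -27.17]
99 [260.66 201.17] [251 190] [268 211]
3.0 [[256.4  191.07]]
3.05 [[255.41 191.32]]
3.1 [[254.45 191.6 ]]
3.15 [[253.5  191.91]]
3.2 [[252.59 192.25]]
```

Call:
servo_tool --commands '[{"dp": [-4, -0.2, 1], "turn": [0, 0, -2], "grip": 3}, {"dp": [-8, -0.4, 1], "turn": [0, 0, -4], "grip": 3}, {"dp": [-12, -0.6, 1], "turn": [0, 0, -5.5], "grip": 3}, {"dp": [-15.5, -0.75, 1], "turn": [0, 0, -5.5], "grip": 3}, {"dp": [-15.5, -0.75, 1], "turn": [0, 0, -5.5], "grip": 3}]'

```text
time_s: 16.75
tcp_pos: [553.7, -29.4, 140.4]
tcp_rot: [-3.138, -0.001, -3.13]
contact_force: [0.2, -0.0, -0.1]
opening: 29.6
grasp_force: 0.0
```

```bash
python3 - <<'E'
from lev import *
lev()
c=cam("wrist");print(px(c,[[557.5,-28.2,92],[570,-28.2,92]]))
p=max(blobs(c['image'],"orange",None,140,50,40),key=lambda b:b[1])[0]
t=p[:,1].min();print(t)
for r in range(t,t+26,4):
    q=p[p[:,1]==r]; print(r,q[:,0].min(),q[:,0].max())
E
```

```text
16.75 [553.67 -29.39 140.36] [-3.14 -0.   -3.13] 29.646911250162646 [ 0.21 -0.02 -0.12] [ 0.07 -0.17  0.  ]
scene 83 [262.07 202.75] [255 191] [268 211] [614.3  -33.95] top px at [563.35 -26.83]
wrist 702 [259.91 225.78] [251 199] [268 256] [576.23 -28.12] top px at [553.41 -30.89]
[[259.72 204.55]
 [259.51 218.55]]
197
197 259 261
201 252 266
205 251 268
209 251 267
213 254 265
217 255 264
221 255 264
```

Call:
servo_tool --commands '[{"dp": [0.2, 0, -3], "turn": [0, 0, 0], "grip": 3}, {"dp": [0.2, 0, -5.5], "turn": [0, 0, 0], "grip": 3}, {"dp": [0.2, 0, -7.5], "turn": [0, 0, 0], "grip": 3}, {"dp": [0.2, 0, -9], "turn": [0, 0, 0], "grip": 3}, {"dp": [0.2, 0, -9], "turn": [0, 0, 0], "grip": 3}]'

```text
time_s: 17.52
tcp_pos: [558.2, -28.0, 49.3]
tcp_rot: [3.141, -0.002, -3.128]
contact_force: [0.6, 0.5, 1.2]
opening: 30.3
grasp_force: 0.0
```

```bash
python3 - <<'E'
from lev import *
o=get_obs();print(o['tcp_pos'],o['tcp_rot'],o['opening'],o['contact_force'])
a0=3.155
for k in range(0,16):
    a=a0-.1*k
    print(k,6.5*np.array([np.cos(a)-np.cos(a0),np.sin(a)-np.sin(a0)]),[622.5+65*np.cos(a),-27.4+65*np.sin(a)])
E
```

```text
[558.19 -27.96  49.27] [ 3.14 -0.   -3.13] 30.25198433111957 [0.63 0.47 1.24]
0 [0. 0.] [np.float64(557.5058420129646), np.float64(-28.271451407876466)]
1 [0.02 0.65] [np.float64(557.7435421126718), np.float64(-21.778508926745005)]
2 [0.11 1.29] [np.float64(558.62826733395), np.float64(-15.341734526199616)]
3 [0.26 1.92] [np.float64(560.1511777948397), np.float64(-9.025442328335817)]
4 [0.48 2.54] [np.float64(562.2970570774229), np.float64(-2.8927426369060782)]
5 [0.75 3.13] [np.float64(565.0444642652413), np.float64(2.995088639973879)]
6 [1.09 3.69] [np.float64(568.3659481738465), np.float64(8.579222238443705)]
7 [1.47 4.21] [np.float64(572.22832163396), np.float64(13.80386334145664)]
8 [1.91 4.69] [np.float64(576.5929930866997), np.float64(18.616809062148114)]
9 [2.39 5.12] [np.float64(581.416352177678), np.float64(22.96997003782529)]
10 [2.91 5.51] [np.float64(586.6502054972486), np.float64(26.81985092298295)]
11 [3.47 5.84] [np.float64(592.2422581131242), np.float64(30.127984980418)]
12 [4.06 6.11] [np.float64(598.1366360840536), np.float64(32.86131842815228)]
13 [4.68 6.33] [np.float64(604.274444733774), np.float64(34.99254070189594)]
14 [5.31 6.48] [np.float64(610.5943571071468), np.float64(36.50035733317815)]
15 [5.95 6.56] [np.float64(617.0332267288227), np.float64(37.36970271663706)]
```

Call:
servo_tool --commands '[{"dp": [0.02, 0.65, 0], "turn": [0, 0, -5.7], "grip": 3}, {"dp": [0.11, 1.29, 0], "turn": [0, 0, -11.5], "grip": 3}, {"dp": [0.26, 1.92, 0], "turn": [0, 0, -17.2], "grip": 3}, {"dp": [0.48, 2.54, 0], "turn": [0, 0, -22.9], "grip": 3}, {"dp": [0.75, 3.13, 0], "turn": [0, 0, -28.6], "grip": 3}]'

```text
time_s: 18.15
tcp_pos: [566.4, 2.0, 50.8]
tcp_rot: [-3.14, 0.001, 2.652]
contact_force: [-1.2, -3.9, -2.6]
opening: 30.1
grasp_force: 1.8
```

Call:
servo_tool --commands '[{"dp": [0.17, 0.28, 0], "turn": [0, 0, -2.9], "grip": 3}, {"dp": [0.34, 0.56, 0], "turn": [0, 0, -5.7], "grip": 3}, {"dp": [0.53, 0.82, 0], "turn": [0, 0, -8.6], "grip": 3}, {"dp": [0.72, 1.08, 0], "turn": [0, 0, -11.5], "grip": 3}, {"dp": [0.94, 1.33, 0], "turn": [0, 0, -14.3], "grip": 3}]'

```text
time_s: 18.77
tcp_pos: [575.5, 15.6, 50.7]
tcp_rot: [-3.14, 0.0, 2.404]
contact_force: [-1.5, -2.6, -2.5]
opening: 29.9
grasp_force: 1.7
```

```bash
python3 lev.py; python3 - <<'E'
from lev import *
c=cam("scene")
for p,a,ce in blobs(c['image'],"blue",(200,180,325,270),120): print(a,ce,pt(c,ce,56))
E
```

```text
18.775 [575.45  15.63  50.68] [-3.14  0.    2.4 ] 29.876898506228923 [-1.49 -2.63 -2.55] [-0.54  0.31 -0.02]
scene 49 [265.73 194.41] [264 189] [268 202] [584.65  -2.51] top px at [568.31   1.64]
scene 43 [265.   208.74] [262 205] [268 212] [643.37 -42.09] top px at [634.7  -43.32]
wrist 507 [243.77 247.25] [230 236] [258 256] [569.58  11.73] top px at [564.25  14.73]
wrist 479 [250.72 298.48] [240 285] [266 311] [596.06  -7.51] top px at [585.87  -6.38]
305 [265.53 218.02] [[642.51 -39.26  56.  ]]
```

Call:
servo_tool --commands '[{"dp": [0.22, 0.23, 0], "turn": [0, 0, -2.9], "grip": 3}, {"dp": [0.46, 0.46, 0], "turn": [0, 0, -5.7], "grip": 3}, {"dp": [0.71, 0.67, 0], "turn": [0, 0, -8.6], "grip": 3}, {"dp": [0.96, 0.87, 0], "turn": [0, 0, -11.5], "grip": 3}, {"dp": [1.23, 1.05, 0], "turn": [0, 0, -14.3], "grip": 3}]'

```text
time_s: 19.55
tcp_pos: [586.7, 25.6, 50.1]
tcp_rot: [-3.138, 0.0, 2.155]
contact_force: [-6.1, -4.3, 0.7]
opening: 30.2
grasp_force: 4.3
```

```bash
python3 lev.py; python3 - <<'E'
import numpy as np
np.set_printoptions(precision=2,suppress=True)
f=lambda k:6.5*np.array([np.cos(3.155-.1*k),np.sin(3.155-.1*k)])
for s in(10,12,14,16):
    for j in range(1,6): print(s,s+.4*j,f(s+.4*j)-f(s),round(-np.degrees(.04*j),1))
E
```

```text
19.55 [586.71  25.6   50.13] [-3.14  0.    2.16] 30.183349339785558 [-6.07 -4.31  0.71] [-1.08  1.31  0.05]
scene 102 [267.45 200.97] [262 189] [273 212] [614.76 -15.48] top px at [576.09  14.45]
wrist 472 [242.49 247.48] [230 237] [256 256] [579.75  23.15] top px at [574.82  26.47]
wrist 490 [250.4  298.44] [239 285] [267 311] [600.94  -1.51] top px at [591.55   2.15]
10 10.4 [0.22 0.14] -2.3
10 10.8 [0.44 0.27] -4.6
10 11.2 [0.67 0.39] -6.9
10 11.6 [0.91 0.5 ] -9.2
10 12.0 [1.15 0.6 ] -11.5
12 12.4 [0.24 0.09] -2.3
12 12.8 [0.49 0.18] -4.6
12 13.2 [0.74 0.25] -6.9
12 13.6 [0.99 0.31] -9.2
12 14.0 [1.25 0.36] -11.5
14 14.4 [0.26 0.04] -2.3
14 14.8 [0.51 0.07] -4.6
14 15.2 [0.77 0.1 ] -6.9
14 15.6 [1.03 0.11] -9.2
14 16.0 [1.29 0.11] -11.5
16 16.4 [ 0.26 -0.01] -2.3
16 16.8 [ 0.52 -0.03] -4.6
16 17.2 [ 0.78 -0.06] -6.9
16 17.6 [ 1.03 -0.1 ] -9.2
16 18.0 [ 1.29 -0.15] -11.5
```

Call:
servo_tool --commands '[{"dp": [0.22, 0.14, 0], "turn": [0, 0, -2.3], "grip": 3}, {"dp": [0.44, 0.27, 0], "turn": [0, 0, -4.6], "grip": 3}, {"dp": [0.67, 0.39, 0], "turn": [0, 0, -6.9], "grip": 3}, {"dp": [0.91, 0.5, 0], "turn": [0, 0, -9.2], "grip": 3}, {"dp": [1.15, 0.6, 0], "turn": [0, 0, -11.5], "grip": 3}]'

```text
time_s: 20.27
tcp_pos: [597.4, 31.4, 49.9]
tcp_rot: [-3.137, 0.0, 1.955]
contact_force: [-7.4, -4.3, 0.8]
opening: 29.7
grasp_force: 4.3
```

Call:
servo_tool --commands '[{"dp": [0.24, 0.09, 0], "turn": [0, 0, -2.3], "grip": 3}, {"dp": [0.49, 0.18, 0], "turn": [0, 0, -4.6], "grip": 3}, {"dp": [0.74, 0.25, 0], "turn": [0, 0, -6.9], "grip": 3}, {"dp": [0.99, 0.31, 0], "turn": [0, 0, -9.2], "grip": 3}, {"dp": [1.25, 0.36, 0], "turn": [0, 0, -11.5], "grip": 3}]'

```text
time_s: 20.9
tcp_pos: [608.4, 34.8, 49.4]
tcp_rot: [-3.134, 0.001, 1.754]
contact_force: [-14.0, -4.0, 3.1]
opening: 30.3
grasp_force: 6.5
```

Call:
servo_tool --commands '[{"dp": [0.13, 0.02, 0], "turn": [0, 0, -1.2], "grip": 3}, {"dp": [0.26, 0.04, 0], "turn": [0, 0, -2.3], "grip": 3}, {"dp": [0.38, 0.06, 0], "turn": [0, 0, -3.5], "grip": 3}, {"dp": [0.51, 0.07, 0], "turn": [0, 0, -4.6], "grip": 3}, {"dp": [0.51, 0.07, 0], "turn": [0, 0, -4.6], "grip": 3}]'

```text
time_s: 21.52
tcp_pos: [612.7, 35.6, 49.2]
tcp_rot: [-3.133, 0.002, 1.675]
contact_force: [-17.8, -6.1, 5.0]
opening: 30.6
grasp_force: 8.5
```

```bash
python3 lev.py; python3 - <<'E'
from lev import *
c=cam("scene")
for p,a,ce in blobs(c['image'],"blue",(200,180,325,270),120): print(a,ce,pt(c,ce,56))
E
```

```text
21.525 [612.67  35.62  49.15] [-3.13  0.    1.68] 30.575381952411217 [-17.82  -6.09   5.03] [-1.17  3.57  0.06]
scene 111 [270.91 202.02] [262 191] [281 212] [624.63  -9.74] top px at [598.86  31.62]
wrist 375 [239.34 248.12] [229 239] [251 256] [604.04  37.  ] top px at [599.24  41.17]
wrist 521 [250.26 298.81] [238 285] [270 312] [613.11   5.85] top px at [605.43  13.5 ]
306 [265.6  218.03] [[642.65 -39.14  56.  ]]
```

Call:
servo_tool --commands '[{"dp": [-0.5, 0, 0], "turn": [0, 0, 0], "grip": 3}, {"dp": [-1.0, -0.1, 0], "turn": [0, 0, 0], "grip": 3}, {"dp": [-1.0, -0.1, 2], "turn": [0, 0, 0], "grip": 3}, {"dp": [-1.0, -0.1, 6], "turn": [0, 0, 0], "grip": 3}, {"dp": [-1.0, -0.1, 11], "turn": [0, 0, 0], "grip": 3}]'

```text
time_s: 22.3
tcp_pos: [607.2, 36.9, 162.8]
tcp_rot: [3.141, -0.001, 1.676]
contact_force: [0.4, 0.3, -0.1]
opening: 30.5
grasp_force: 0.0
```

```bash
python3 lev.py; python3 - <<'E'
from lev import *
c=cam("scene")
for p,a,ce in blobs(c['image'],"blue",(200,180,325,270),120): print(a,ce,pt(c,ce,56))
E
```

```text
22.3 [607.25  36.85 162.82] [ 3.14 -0.    1.68] 30.489038208081812 [ 0.36  0.33 -0.12] [-0.03 -0.18 -0.02]
scene 102 [270.49 202.36] [262 192] [281 212] [625.43 -11.72] top px at [603.2   28.72]
wrist 708 [253.56 223.18] [240 189] [269 256] [611.96   7.75] top px at [599.61  39.55]
307 [265.46 217.99] [[642.28 -39.37  56.  ]]
```

```bash
python3 -c "
from rig import *
print(close_job())"
```

```text
the job is handed in; nothing more can be done
None
```

I loosened the clamp, slid the gauge to the red flag (pointer about 0.3 mm off its centre line before tightening), and tightened the lever to about 18 N at the ball. The gripper let go of everything and I handed the job in; no pass/fail result came back. After tightening, I only checked with the scene camera, which put any further gauge movement at under 1 mm. Two early tries missed because the fingertips sit about 25 mm above the reported TCP; neither moved anything.

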